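Gauge a bush and hold the loupe over it at focal height

TASK

First slide the bench caliper's moving jaw shut until the bush is pinched firmly between both jaws, and leave the jaw shut. Then take the loupe by its handle from its rest and hold it level, its lens centred over the bush and at the height of the brass pointer collar on the caliper's post, touching nothing; finish while still holding it there. Keep the bush upright, leave the collar at its height, and do not push the small carton, bearing ring, coupling or wrench out of place.

Things in the scene. Friction and masses are not known exactly. Their poses are not given: they have to be found in the camera images.
- caliper: bench caliper fixed to the bench: dark steel bed 12 mm thick, x from -55 to 55, y from -80 to 150 mm, with two steel jaws whose tops are 34 mm above the bench. Origin on the bench under the measuring place; y runs along the bed from the fixed jaw (face at y = -18 mm) to the sliding jaw; x towards the beam (at x = 34 mm, 28 mm high) on one edge; z up.
- jaw (a joint): travel of the sliding jaw towards the fixed jaw, along the caliper's -y (m): 0 fully open; the faces are 0.086 minus this apart, so it is tight on the 36 mm bush, pushed against the fixed jaw, at 0.050. It stays where it is left, and takes about 2 N to move (1 to 2 N more while it slides the bush along).
- jaw_tab (a point): point on the sliding jaw's upright thumb tab, a dark steel plate 12 mm thick (along the caliper's y), 22 mm wide (along x), from 31 to 84 mm above the bench; this point is on its axis 66 mm above the bench. The tab stands 60 mm behind the jaw's face; carriage below it is at most 38 mm high.
- bush_top (a point): centre of the top face of the part: a loose turned steel bush standing upright on the caliper bed between the jaws, flange 36 mm across and 16 mm tall, hub 24 mm across above it, 28 mm tall in all; about 160 g, z up.
- lens (a point): centre of the loupe's round lens (ring 64 mm across, 10 mm thick); its z axis is square to the lens, its x axis points from the handle to the lens. The ring's axis is 85 mm from the grip point.
- loupe_grip (a point): centre of the loupe's handle, half-way up and near the balance point: black bar 115 mm long (x from -65 to +50 mm of this point), 14 mm wide (y), 18 mm high (z), the lens beyond the +x end at the same height. About 90 g. It lies level in the rest, this point about 54 mm above the bench, and lifts straight up.
- rest: wooden rest fixed to the bench that carries the loupe: foot 112 x 56 x 12 mm, two notched uprights 88 mm apart (12 mm thick, 38 mm wide, 57 mm tall, notch floor at 45 mm) under the two ends of the handle, free between them. Origin under its middle, x along the handle.
- mark (a point): focal-height mark: centre of a small brass collar (20 mm across, 8 mm tall, with a short pointer) on a 10 mm round upright post, 200 mm tall, at x = 36, y = -62 mm of the caliper. The collar's height, different each time (115 to 165 mm above the bench), is the height at which the lens centre is to be held.
- seal_tray: red plastic tray fixed to the bench, 150 x 110 x 40 mm tall, with two white seal rings in it; it stands on the other side of the caliper from the loupe; origin under its middle
- coupling: brass stepped coupling standing on the bench, 44 mm across, 34 mm tall; origin under its middle
- carton: small cardboard box, 75 x 50 x 32 mm tall; origin under its middle
- bearing: steel bearing ring lying flat, 52 mm across, 16 mm tall; origin under its middle
- wrench: open-ended wrench lying on the bench; origin under its middle
Things that resemble listed ones, but are neither listed nor needed, are in the scene too. What is shaped like the part that bears bush_top but blue or orange is not meant. There is more than one size of the part that bears lens; the job needs the larger.

How it is judged:
On the way, in this order (a step that is already met when the one before it is completed fails the run):
1. the sliding jaw presses on the bush, which is tight against the fixed jaw (over 3 N) (value of joint jaw above 0.0483 m and contact force between jaw and bush above 3 N), for 0.1 s.
2. the loupe is in the fingers, lifted clear of its rest (contact force between the fingers and loupe above 1 N and contact force between loupe and rest below 0.1 N and contact force between loupe and caliper below 0.1 N and contact force between loupe and bush below 0.1 N and height (world z) of lens above 0.08 m), for 0.2 s.
At the end, for the whole second after the job is handed in: The loupe is held still in the fingers, touching nothing else, level within 0.12 rad, lens centre within 12 mm of over the bush's axis and within 7 mm of the collar's height; the jaw is still shut (travel over 47.8 mm) on the bush, which stands upright on the bed between the jaws (contact force between the fingers and loupe above 1 N and contact force between loupe and rest below 0.1 N and contact force between loupe and caliper below 0.1 N and contact force between loupe and bush below 0.1 N and value of joint jaw above 0.0478 m and horizontal distance between lens and bush_top below 0.012 m and z of lens in the frame of mark between -0.007 and 0.007 m and angle between lens's own z axis and vertical below 0.12 rad and linear speed of loupe below 0.03 m/s and angle between bush_top's own z axis and vertical below 0.1 rad and height (world z) of bush_top below 0.045 m and horizontal distance between bush_top and caliper below 0.02 m); the arm keeps its last pose, push and grip.
It fails at once if the bush tips over (angle between bush_top's own z axis and vertical above 0.35 rad).
It fails at once if the collar is moved on its post by more than 4 mm (distance of mark from where it was at the start of the episode above 0.004 m).
It fails at once if the carton, bearing ring, coupling or wrench is moved by more than 20 mm (distance of any of coupling, carton, bearing, wrench from where it was at the start of the episode above 0.02 m).
It also fails if it takes over 66 s, if anything falls off the work surface, if the arm or the gripper's body presses on something with over 40 N, if the wrist force passes 120 N, or if a joint passes its speed limit or range.

ROBOT

A 7-joint arm with a two-finger parallel gripper is mounted at the origin on the work surface. World frame = base frame: x ahead of the robot, y to its left, z up, the work surface at z = 0. Lengths are in m, angles in rad, forces in N, time in s.
With the tool pointing down it reaches from about 0.425 to 0.95 m from the base axis. Payload 4.7 kg.
Tool frame: the origin (TCP) lies on the centre line of the jaws, within the pads' length; the fingertips stand robot.nose_length ahead of it and the grasp point (between the pads) lies 8 mm behind it (robot.nose_length is the distance from the TCP to the fingertips, in m); z points along the fingers, y is the line along which they close (so a half turn about z gives the same grasp; the last joint's range is limited). The gripper opens to 85 mm and grips with 20 to 120 N. Pads are 22 mm wide; open, the fingers measure 114 mm over their backs; the gripper's body (76 mm by 85 mm) begins 54 mm behind the grasp point. The pads swing forward as they close: fully open they stand 13 mm farther back than shut.
Start: joints at [-1.227, 0.469, -0.049, 1.532, 0.024, 1.141, -0.082], TCP at [0.246, 0.629, 0.242] pointing down, gripper open.
Joint ranges: [-2.59, 2.59], [-0.33, 1.99], [-1.39, 1.29], [0.1, 2.45], [-1.04, 4.18], [0.21, 1.99], [-2.66, 2.66]. Speed limits (rad/s): [2.57, 2.57, 3.14, 3.14, 3.14, 3.14, 3.14].

INTERFACE

Orientations are given as [roll, pitch, yaw] about the fixed x, y, z axes, in that order (R = Rz(yaw) Ry(pitch) Rx(roll)).
In Python, from plant import robot gives the robot as it stands. Calls block until the motion is done:
- robot.goto(position, orientation): joint-space move of the TCP to a pose.
- robot.move_straight(position, vel=0.15, attitude=None, contact_N=None): straight line of the TCP; attitude=None keeps the orientation; vel is the mean speed in m/s. With contact_N (N) it stops when the force on the tool has changed by that much, and returns True; else False.
- robot.move_joints(angles): joint-space move.
- robot.grip(opening, strength=None): opening from 0.0 (shut) to 1.0 (fully open); strength is the grip in N (None keeps the last); returns when the fingers have stopped.
- robot.sleep(seconds).
- robot.inverse_kinematics(position, orientation): joint angles nearest the present ones, or None.
- robot.sense(): the state.
- robot.grab_frame(name): name is "scene" or "top"; returns a dict with "image" (384x512x3 uint8, red, green, blue), "range_z" (384x512 float32, m along the optical axis (not along the pixel's ray), 0 where there is no reading), "fx", "fy", "cx", "cy" (pixels), "R" (3x3) and "t" (3): a world point X has camera coordinates R X + t. Camera axes: x right, y down, z forward; pixel columns grow to the right and rows downward; lengths in m; the calibration is good to about 2 mm. A picture is of the moment at which its call begins.
A pose or a line that the arm cannot do raises robot.IKError and nothing moves.
- robot.close_job(): hands the job in; it is judged then, once.
The state is a dict: "t": time; "joint_pos": joint angles; "joint_velocities": joint speeds; "effort": joint torques, N m; "tcp_pos": TCP position; "tcp_rot": TCP orientation; "wrist_force": force on the tool from outside, world axes, zero at the start; "torque": the same for the moment, N m; "opening": opening from 0.0 (shut) to 1.0 (fully open); "gripper_force": force on a finger pad.
Only numpy, scipy, OpenCV 4.12 (cv2) and the standard library are available. Lean on these libraries where they do the work, as an engineer would, in place of code of your own. Each camera call takes 0.05 s, during which the arm holds its last target. There are 200 camera calls.

## Working session

There is one attempt and no reset: what is moved stays moved. The work goes in short steps, each a Python script; the robot and the scene stay as the last script left them, time stands still between calls to the robot, and variables do not carry over. Pictures are saved under pics/ and viewed, at most 10 in all, crops included, and the job is handed in when it is done.

```bash
ls; mkdir -p pics; cat > h.py <<'E'
import numpy as np, cv2
from plant import robot
def snap(n):
    f=robot.grab_frame(n); np.savez(''+n+'.npz',**f); return f
def cloud(f):
    z=f["range_z"]; v,u=np.mgrid[:z.shape[0],:z.shape[1]]
    c=np.stack([(u-f["cx"])/f["fx"]*z,(v-f["cy"])/f["fy"]*z,z],-1)
    return (c-f["t"])@f["R"]
E
python3 - <<'E'
from h import *
for n in("scene","top"):
    f=snap(n); cv2.imwrite(f'pics/{n}0.png',cv2.resize(f["image"][:,:,::-1],(800,600),interpolation=cv2.INTER_CUBIC))
    print(n,f["fx"],f["cx"],f["cy"],-f["R"].T@f["t"],f["R"][2], (f["range_z"]>0).mean())
print(robot.nose_length,robot.sense())
E
```

```text
pics
scene 398.7433241437434 254.21946820839062 189.34689622630594 [0.97209848 0.35239144 0.91180353] [-0.41020025 -0.39486209 -0.82208253] 0.9960530598958334
top 449.3509869628037 264.03069352565404 192.84205137324335 [ 0.42176368 -0.07508519  1.51779351] [ 0.1078277   0.02354774 -0.99389068] 0.9961954752604166
0.011 {'t': 0.1, 'joint_pos': array([-1.2268611 ,  0.46937676, -0.04857796,  1.53355292,  0.02410889,
        1.14102862, -0.08230293]), 'joint_velocities': array([-0.00019935, -0.00247258, -0.0011355 , -0.00293185,  0.00057581,
        0.00082014,  0.00067242]), 'effort': array([ 7.41726835e-04, -5.11518824e+01, -4.70059749e-02, -2.38392645e+01,
        1.07684781e-02,  4.38783769e-03,  3.14626311e-05]), 'tcp_pos': array([0.24568879, 0.6281585 , 0.24136466]), 'tcp_rot': array([-3.13981455e+00,  7.82358575e-05,  2.76877166e+00]), 'wrist_force': array([-0.35649011,  0.02073672, -0.83031191]), 'torque': array([-0.01738088,  0.02680397, -0.00889088]), 'gripper_force': 0.0, 'opening': 1.000944310754162}
```

View pics/scene0.png

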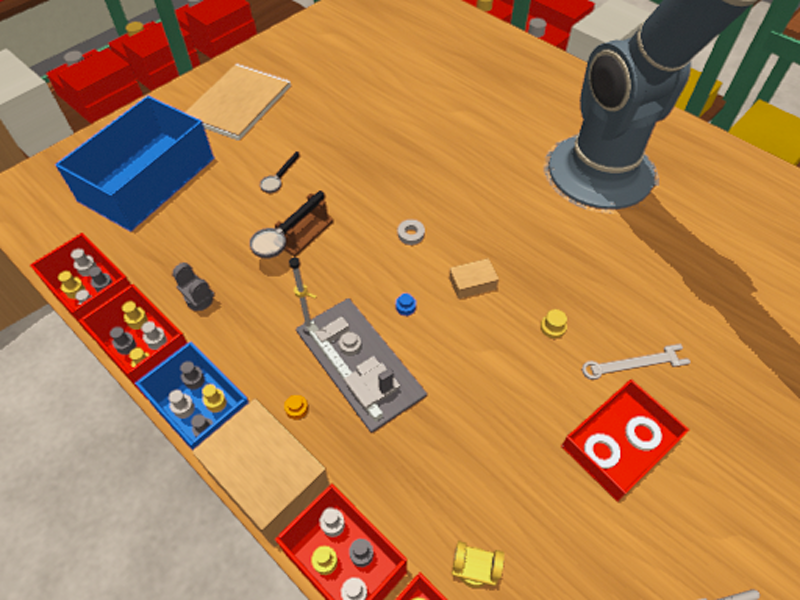

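View pics/top0.png

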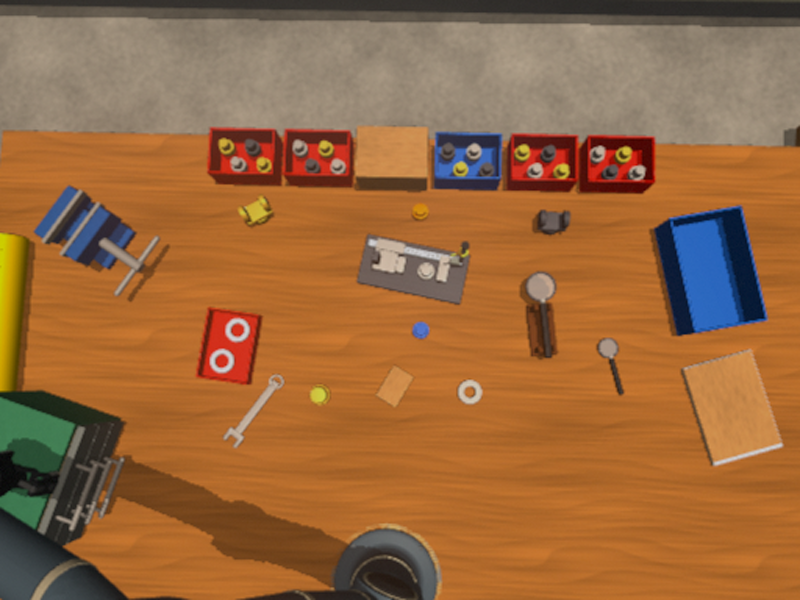

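The top view shows the large loupe's lens at (541,288) and handle at (545,335), against the small look-alike loupe at (608,348). The steel bush is at (427,270) on the caliper bed, with a blue decoy at (420,330) and an orange one at (420,211). The collar is near the post at (463,250), and the carton, ring, coupling and wrench are clear below. In the scene view the collar is at (305,294), the tab at (386,382), and the bush at (349,341).

```bash
python3 - <<'E'
from h import *
L={n:dict(np.load(n+'.npz')) for n in("scene","top")}
for n,f in L.items():
    P=cloud(f); im=f["image"]; hsv=cv2.cvtColor(im,cv2.COLOR_RGB2HSV)
    table=np.abs(P[...,2])<.01; print(n,'table z',np.median(P[...,2][table]))
    def near(u,v,r): 
        m=np.zeros(P.shape[:2],bool); u,v,r=int(u*.64),int(v*.64),int(r*.64); m[v-r:v+r+1,u-r:u+r+1]=1; return m
    c=(413,269,75) if n=="top" else (362,365,90)
    m=near(*c)&(hsv[...,1]<70)&(P[...,2]>.004)&(P[...,2]<.25)
    k,lab,st,_=cv2.connectedComponentsWithStats(m.astype(np.uint8)); m=lab==1+np.argmax(st[1:,4])
    q=P[m]; bed=q[np.abs(q[:,2]-.012)<.005]
    r=cv2.minAreaRect((bed[:,:2]*1000).astype(np.float32)); print(' bed',r,np.median(bed[:,2]))
    # loupe handle: black, high
    c=(541,312,50) if n=="top" else (300,220,50)
    m=near(*c)&(P[...,2]>.045)&(P[...,2]<.08); dark=m&(im.max(-1)<60)
    q=P[dark]; print(' handle',cv2.minAreaRect((q[:,:2]*1000).astype(np.float32)),np.median(q[:,2]),len(q))
    lens=m&(im.min(-1)>110); q=P[lens]; print(' lens',cv2.minEnclosingCircle((q[:,:2]*1000).astype(np.float32)),np.median(q[:,2]),len(q))
    # rest: brown
    # collar: yellow near post
    c=(463,250,22) if n=="top" else (305,294,18)
    m=near(*c)&(hsv[...,0]>22)&(hsv[...,0]<35)&(hsv[...,1]>140); q=P[m]; print(' collar',len(q)); print(np.c_[np.argwhere(m)[:,::-1],q.round(3)][:40])
a=cv2.resize(L["scene"]["image"][150:290,170:290,::-1],(600,700)[:2],interpolation=cv2.INTER_CUBIC)
b=cv2.resize(L["top"]["image"][140:240,220:400,::-1],None,fx=4.4,fy=4.4,interpolation=cv2.INTER_CUBIC)
s=L["scene"]["image"]
A=cv2.resize(s[150:280,140:290,::-1],(690,598),interpolation=cv2.INTER_CUBIC)
cv2.imwrite('pics/sc1.png',A)
E
```

```text
scene table z -0.0015225821241415774
 bed ((658.1964111328125, -39.03987121582031), (229.8257598876953, 109.14373016357422), 79.24308776855469) 0.010406305406402989
 handle ((560.4580688476562, -310.9954833984375), (177.59298706054688, 44.58382034301758), 12.522605895996094) 0.05923825926286729 223
 lens ((614.1295776367188, -308.564697265625), 34.98612976074219) 0.054271933883608625 266
 collar 17
[[ 1.94e+02  1.83e+02  6.68e-01 -1.42e-01  1.28e-01]
 [ 1.95e+02  1.83e+02  6.66e-01 -1.41e-01  1.28e-01]
 [ 1.89e+02  1.84e+02  6.78e-01 -1.49e-01  1.28e-01]
 [ 1.89e+02  1.85e+02  6.80e-01 -1.47e-01  1.27e-01]
 [ 1.89e+02  1.86e+02  6.83e-01 -1.44e-01  1.30e-01]
 [ 1.90e+02  1.86e+02  6.80e-01 -1.43e-01  1.28e-01]
 [ 1.89e+02  1.87e+02  6.84e-01 -1.43e-01  1.27e-01]
 [ 1.90e+02  1.87e+02  6.82e-01 -1.42e-01  1.27e-01]
 [ 1.91e+02  1.87e+02  6.81e-01 -1.38e-01  1.30e-01]
 [ 1.90e+02  1.88e+02  6.84e-01 -1.39e-01  1.27e-01]
 [ 1.91e+02  1.88e+02  6.82e-01 -1.38e-01  1.25e-01]
 [ 1.97e+02  1.88e+02  6.72e-01 -1.28e-01  1.25e-01]
 [ 1.98e+02  1.88e+02  6.69e-01 -1.27e-01  1.24e-01]
 [ 1.99e+
[... 699 characters left out ...]
 1.30e-01]
 [ 2.98e+02  1.61e+02  6.74e-01 -1.45e-01  1.37e-01]
 [ 2.99e+02  1.61e+02  6.76e-01 -1.49e-01  1.28e-01]
 [ 2.91e+02  1.62e+02  6.71e-01 -1.24e-01  1.33e-01]
 [ 2.97e+02  1.62e+02  6.72e-01 -1.43e-01  1.28e-01]
 [ 2.98e+02  1.62e+02  6.72e-01 -1.46e-01  1.29e-01]
 [ 2.99e+02  1.62e+02  6.73e-01 -1.49e-01  1.27e-01]
 [ 2.89e+02  1.63e+02  6.68e-01 -1.18e-01  1.28e-01]
 [ 2.95e+02  1.63e+02  6.68e-01 -1.36e-01  1.33e-01]
 [ 2.96e+02  1.63e+02  6.69e-01 -1.40e-01  1.30e-01]
 [ 2.97e+02  1.63e+02  6.69e-01 -1.43e-01  1.29e-01]
 [ 2.98e+02  1.63e+02  6.69e-01 -1.46e-01  1.30e-01]
 [ 2.95e+02  1.64e+02  6.73e-01 -1.38e-01  8.70e-02]
 [ 2.96e+02  1.64e+02  6.68e-01 -1.40e-01  1.16e-01]]
```

View pics/sc1.png

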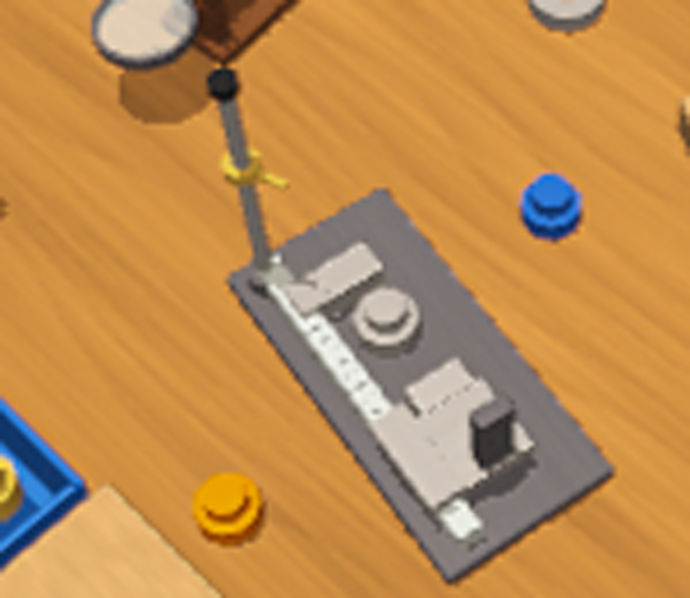

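The crop confirms the choice: the grey steel bush is at (387,318), the dark tab at (492,432), and the collar with its pointer at (243,166). The blue and orange decoys are at (550,207) and (228,508). The bed rectangle measures 230x109 mm, as given. The caliper origin comes out near (0.651,-0.073) with a yaw of -10.8°, which puts the post at (0.675,-0.140), matching the collar.

One more measuring pass covers the tab, bush, handle and collar.

```bash
cat >> h.py <<'E'
psi=np.radians(79.24-90); O=np.array([.6512,-.0727])
C=np.array([[np.cos(psi),-np.sin(psi)],[np.sin(psi),np.cos(psi)]])
def cal(x,y): return O+C@np.array([x,y])
def proj(f,X):
    c=f["R"]@np.array(X)+f["t"]; return np.array([f["fx"]*c[0]/c[2]+f["cx"],f["fy"]*c[1]/c[2]+f["cy"]])
E
python3 - <<'E'
from h import *
for n in("scene","top"):
    f=dict(np.load(n+'.npz')); P=cloud(f); im=f["image"]; Z=P[...,2]+(.0015 if n=="scene" else .0002)
    Q=(P[...,:2]-O)@C*1000
    box=lambda x0,x1,y0,y1,z0,z1:(Q[...,0]>x0)&(Q[...,0]<x1)&(Q[...,1]>y0)&(Q[...,1]<y1)&(Z>z0)&(Z<z1)
    m=box(-30,30,70,170,.05,.1); print(n,'tab',m.sum(),Q[m].min(0),Q[m].max(0),Z[m].max())
    m=box(-30,30,-14,58,.033,.046)
    print(' bushtop',m.sum(),cv2.minEnclosingCircle(Q[m].astype(np.float32)),Z[m].mean())
    m=box(-30,26,-14,50,.022,.046); print(' bush all',cv2.minEnclosingCircle(Q[m].astype(np.float32)),m.sum())
    d=np.hypot(P[...,0]-.5315,P[...,1]+.318)
    m=(d<.07)&(P[...,0]<.57)&(Z>.054)&(Z<.075)&(im.max(-1)<90)
    r=cv2.fitLine((P[m][:,:2]*1000).astype(np.float32),cv2.DIST_HUBER,0,.01,.01).ravel(); print(' handle',m.sum(),r,np.degrees(np.arctan(r[1]/r[0])),np.median(Z[m]),P[m][:,0].min())
    for z in(.120,.125,.130,.135): print('  collar pred',z,proj(f,[*cal(.036,-.062),z]))
    hsv=cv2.cvtColor(im,cv2.COLOR_RGB2HSV); p=proj(f,[*cal(.036,-.062),.128]).astype(int)
    for a in range(p[1]-6,p[1]+7): print(a,p[0]-8,' '.join('%3d/%3d'%tuple(hsv[a,b,[0,1]]) for b in range(p[0]-8,p[0]+9,1)) )if n=="scene" else 0
for y in(79.24,-100.76):
    for pos in([*cal(0,.17),.2],[*cal(0,.17),.061],[*cal(0,.09),.061]): print(y,robot.inverse_kinematics(pos,[np.pi,0,np.radians(y)]))
E
```

```text
scene tab 101 [ -9.59801162 106.20948798] [ 11.37996162 119.97607186] 0.08618098716131085
 bushtop 83 ((1.6577519178390503, 27.48781967163086), 33.0977668762207) 0.03838944735041079
 bush all ((-1.750359296798706, 6.783154010772705), 17.83583641052246) 142
 handle 165 [ 9.9326909e-01  1.1582951e-01  5.2201160e+02 -3.1571448e+02] 6.6514716 0.06197354299835805 0.47242206271249554
  collar pred 0.12 [192.81685426 187.16812414]
  collar pred 0.125 [192.54878424 185.98037205]
  collar pred 0.13 [192.27841658 184.78243967]
  collar pred 0.135 [192.00572161 183.57419555]
179 184  17/174  17/175  17/173  16/173  16/164  11/ 39  15/ 25  14/ 28  12/ 68  15/156  17/177  17/174  17/176  16/175  16/175  17/176  17/177
180 184  17/175  17/174  17/173  17/173  16/168  14/120  19/ 20  15/ 29  11/ 40  14/141  16/178  16/175  17/176  17/174  16/174  17/171  16/174
181 184  17/174  17/174  17/172  17/173  16/166  13/124  11/ 20  13/ 29  15/ 16  13/121  17/177  16/176  17/179  17/172  16/173  17/175  17/174
182 184  17/176  17/174  17/173  17/175  17/173  16/150   8/ 11  14/ 27  20/ 23  18/110  21/167  
[... 1781 characters left out ...]
ar pred 0.125 [296.21472483 161.285071  ]
  collar pred 0.13 [296.29545724 161.00011015]
  collar pred 0.135 [296.37676274 160.71312646]
79.24 [-0.55711756  0.56935691  0.54297256  1.56647918 -0.31868594  1.09514644
 -0.12472016]
79.24 [-0.52228954  0.71948033  0.48997513  1.66520242 -0.42025166  0.86351132
 -0.04598282]
79.24 [-0.44227437  0.69916695  0.5261309   1.72264356 -0.44806944  0.84208219
  0.09796405]
-100.76 [ 0.4789975   0.82812156 -1.18203555  1.49782038  0.77586183  1.33956548
  2.18542431]
-100.76 [-0.04514601  0.68379159 -0.22761306  1.63265214  0.19140472  0.84706563
  2.60337023]
-100.76 [ 0.61657129  1.00267042 -1.18699113  1.65464037  0.99289394  1.20297836
  2.13953468]
```

```bash
python3 - <<'E'
from h import *
o=[np.pi,0,np.radians(79.24)]
robot.grip(0.0,40)
s=robot.sense()["tcp_pos"]
robot.move_straight([s[0],s[1],.33])
robot.goto([*cal(0,.152),.2],o)
robot.move_straight([*cal(0,.152),.062],vel=.15)
r=robot.move_straight([*cal(0,.105),.062],vel=.06)
s=robot.sense(); print(s["t"],(s["tcp_pos"][:2]-O)@C,s["wrist_force"])
hit=robot.move_straight([*cal(0,.07),.062],vel=.04,contact_N=11)
s=robot.sense(); print(hit,s["t"],(s["tcp_pos"][:2]-O)@C,s["wrist_force"])
robot.sleep(.4); s=robot.sense(); print((s["tcp_pos"][:2]-O)@C,s["wrist_force"])
f=snap("scene"); cv2.imwrite('pics/push.png',cv2.resize(f["image"][130:290,130:310,::-1],(675,600),interpolation=cv2.INTER_CUBIC))
E
```

```text
6.1333 [-0.00012917  0.10462164] [-0.72766256  0.33867938  0.04281763]
True 6.6417 [-0.00037196  0.09273172] [0.05415823 1.09821535 0.75305808]
[-0.00098984  0.09353473] [0.83881993 0.69538813 0.33926543]
```

View pics/push.png

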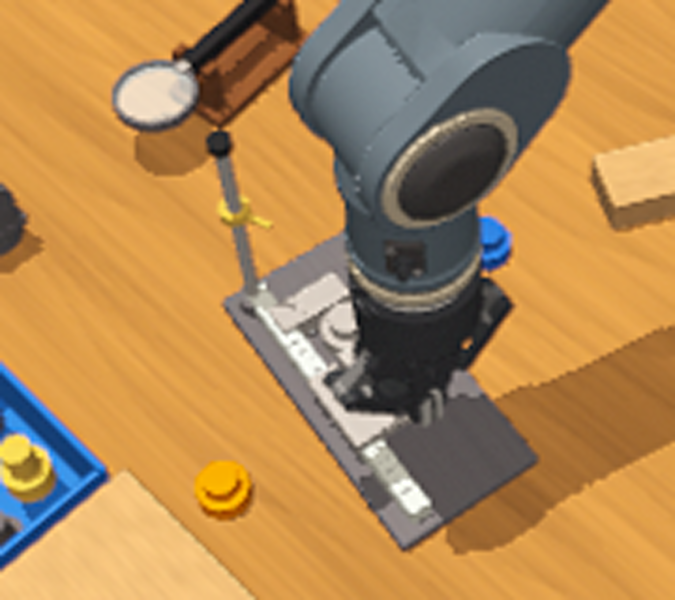

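The picture shows the jaw closed up to the bush at about (340,325), with the gripper behind it at (420,400). The hold relaxed after the stop, so I'll press on in small steps while reading the force.

```bash
python3 - <<'E'
from h import *
y=.0935
for i in range(8):
    y-=.0015
    robot.move_straight([*cal(-.001,y),.062],vel=.02); robot.sleep(.15); s=robot.sense()
    F=C.T@s["wrist_force"][:2]; print(round(y,4),((s["tcp_pos"][:2]-O)@C).round(4),F.round(1),round(s["t"],2))
    if F[1]>14: break
robot.sleep(.3); s=robot.sense(); print(((s["tcp_pos"][:2]-O)@C).round(4),s["wrist_force"])
E
```

```text
0.092 [-0.0013  0.0927] [-0.6  1.8] 7.5
0.0905 [-0.0013  0.0926] [-0.9  5. ] 7.9
0.089 [-0.0013  0.0925] [-0.6  6.9] 8.3
0.0875 [-0.0013  0.0925] [-1.  9.] 8.7
0.086 [-0.0013  0.0925] [-0.2 11.6] 9.1
0.0845 [-0.0013  0.0924] [ 0.2 12.8] 9.5
0.083 [-0.0013  0.0924] [ 0.3 15.9] 9.9
[-0.0013  0.0924] [ 2.69860794 15.40885771 -1.04987728]
```

The jaw is firm at 15 N with no further travel. Next I'll back off, check the bush, and go for the loupe.

```bash
python3 - <<'E'
from h import *
robot.move_straight([*cal(0,.125),.062],vel=.1)
robot.move_straight([*cal(0,.125),.25],vel=.25)
g=np.array([.533,-.3157])
best=None
for a in(6.85,186.85):
    q=robot.inverse_kinematics([*g,.2],[np.pi,0,np.radians(a)])
    print(a,q)
    if q is not None:
        c=np.abs(q-robot.sense()["joint_pos"]).max()
        if best is None or c<best[0]: best=(c,a)
a=best[1]; o=[np.pi,0,np.radians(a)]
robot.grip(.7,60)
robot.goto([*g,.25],o)
f=snap("top"); t=snap("scene")
for n,f in(("top",f),("scene",t)):
    P=cloud(f); Z=P[...,2]+(.0015 if n=="scene" else .0002); Q=(P[...,:2]-O)@C*1000
    box=lambda x0,x1,y0,y1,z0,z1:(Q[...,0]>x0)&(Q[...,0]<x1)&(Q[...,1]>y0)&(Q[...,1]<y1)&(Z>z0)&(Z<z1)
    m=box(-30,30,50,120,.05,.1); print(n,'tab',m.sum(),Q[m].min(0) if m.any() else 0,Q[m].max(0) if m.any() else 0)
    m=box(-20,20,-14,14,.037,.05); print(' hub top',m.sum(),cv2.minEnclosingCircle(Q[m].astype(np.float32)) if m.any() else 0)
cv2.imwrite('pics/pre.png',cv2.resize(t["image"][100:290,100:330,::-1],(726,600),interpolation=cv2.INTER_CUBIC))
print(a,robot.sense()["t"],robot.sense()["tcp_pos"])
E
```

```text
6.85 [-0.15014976  0.54305643  0.88663282  1.75568323 -0.47353569  1.07193784
 -0.55132035]
186.85 [ 0.28502002  0.41973869  0.24421468  1.73120138 -0.11700423  1.00485903
  2.26206212]
top tab 34 [-10.13512754  70.10885754] [11.90426057 81.8808034 ]
 hub top 33 ((-0.932924211025238, -1.4403148889541626), 11.5881929397583)
scene tab 94 [-10.56850226  70.27054448] [11.03757025 83.028015  ]
 hub top 61 ((-1.803070068359375, -0.5428786873817444), 12.116168022155762)
6.85 13.825 [ 0.53434201 -0.31398417  0.24968638]
```

View pics/pre.png

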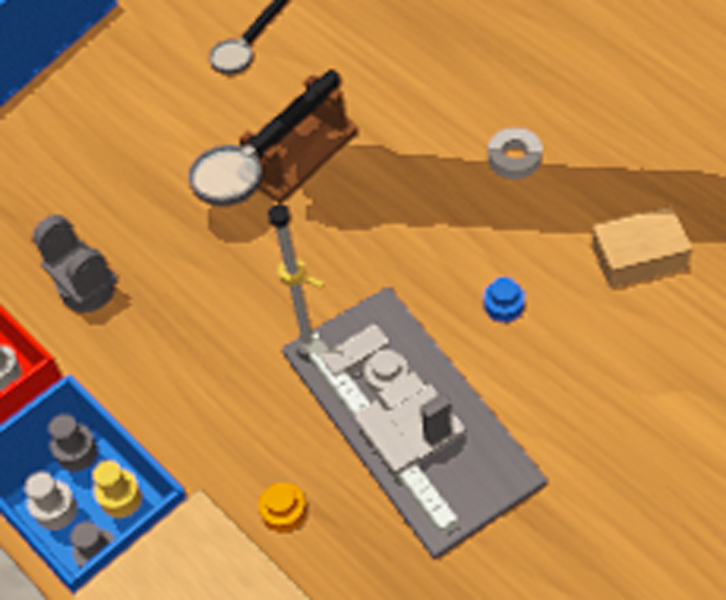

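The picture shows the bush at (388,365) pinched between both jaws. The tab centre has moved to caliper y = 77, consistent with about 51 mm of travel, and the loupe is undisturbed. Now the grasp.

```bash
python3 - <<'E'
from h import *
a=np.radians(6.85); o=[np.pi,0,a]; g=np.array([.533,-.3157])
robot.goto([*g,.12],o)
hit=robot.move_straight([*g,.046],vel=.08,contact_N=10); print(hit,robot.sense()["tcp_pos"])
if not hit:
    robot.grip(0,60); s=robot.sense(); print(s["opening"],s["gripper_force"],s["wrist_force"])
    robot.move_straight([*g,.16],vel=.08); robot.sleep(.3)
    s=robot.sense(); print(s["t"],s["opening"],s["gripper_force"],s["tcp_pos"],s["tcp_rot"],s["wrist_force"],s["torque"])
    robot.move_straight([.46,-.31,.16],vel=.15)
    q=robot.inverse_kinematics([.46,-.08,.16],o); print(q)
f=snap("scene"); snap("top"); cv2.imwrite('pics/lift.png',cv2.resize(f["image"][60:260,80:330,::-1],(750,600),interpolation=cv2.INTER_CUBIC))
E
```

```text
False [ 0.53331768 -0.31607784  0.04649459]
0.14758033762808856 58.82265865802765 [-0.38952737 -1.60841     3.96856992]
17.8417 0.149383361079931 58.44059944152832 [ 0.53295356 -0.31567945  0.15982148] [-3.14151531e+00  2.78734441e-04  1.19526389e-01] [ 0.17560156 -0.46491439 -0.92349349] [ 0.01169133 -0.00031827 -0.03464434]
[-0.7260484   0.34466117  0.99683389  2.13920714 -0.38788073  0.84831941
 -0.94455212]
```

View pics/lift.png

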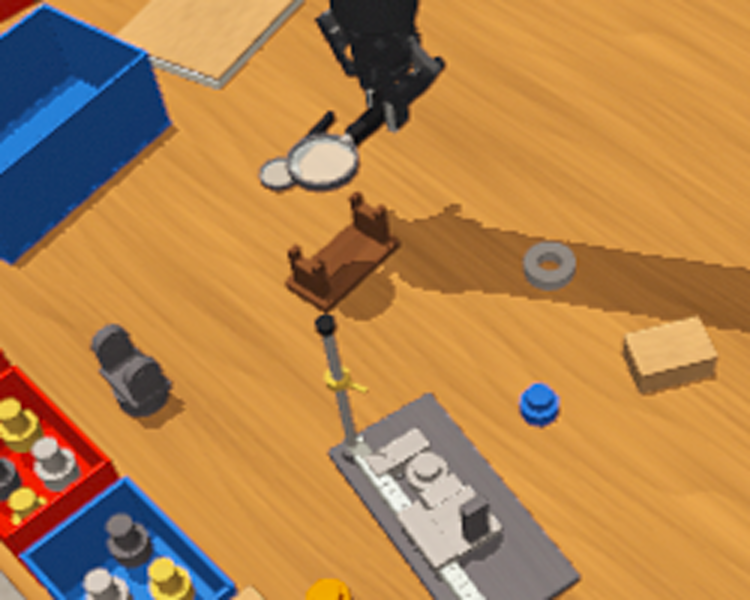

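The loupe is held clear of the rest at (340,240), with its ring at (323,161); the small look-alike is behind it at (277,173). Next I'll measure the lens relative to the TCP and carry it round, staying below the post in x.

```bash
cat >> h.py <<'E'
def lens(f,n,e):
    P=cloud(f); Z=P[...,2]+(.0015 if n=="scene" else .0002)
    m=(np.hypot(P[...,0]-e[0],P[...,1]-e[1])<.045)&(np.abs(Z-e[2])<.025)&(f["image"].min(-1)>100)
    m=m&((P[...,0]-e[0])*np.cos(.12)+(P[...,1]-e[1])*np.sin(.12)>-.033)
    c,r=cv2.minEnclosingCircle((P[m][:,:2]*1000).astype(np.float32)); A=np.c_[P[m][:,:2],np.ones(m.sum())]
    k=np.linalg.lstsq(A,Z[m],rcond=None)[0]
    return np.array(c)/1000,r,np.median(Z[m]),k[:2],m.sum()
E
python3 - <<'E'
from h import *
T=robot.sense()["tcp_pos"]; print(T)
for n in("scene","top"):
    f=dict(np.load(n+'.npz')); print(n,lens(f,n,T+[.0844,.0101,.008]))
robot.move_straight([.45,-.2,.16],vel=.15)
robot.move_straight([.46,-.08,.16],vel=.15)
print(robot.sense()["t"])
T=robot.sense()["tcp_pos"];print(T)
for n in("scene","top"):
    f=snap(n); print(n,lens(f,n,T+[.0844,.0101,.008]))
E
```

```text
[ 0.46149931 -0.30988646  0.16012636]
scene (array([ 0.54579578, -0.29869846]), 32.222503662109375, np.float64(0.16957256132396223), array([0.00425321, 0.00542493]), np.int64(294))
top (array([ 0.54407599, -0.29619183]), 31.410364151000977, np.float64(0.16873256693705027), array([-0.03778713,  0.04009356]), np.int64(291))
20.4167
[ 0.45994665 -0.08109258  0.16013953]
scene (array([ 0.54443323, -0.07056667]), 32.899112701416016, np.float64(0.1694956778354671), array([ 0.00245176, -0.00139176]), np.int64(409))
top (array([ 0.54641718, -0.06930304]), 28.730358123779297, np.float64(0.16921787324527032), array([0.0060788 , 0.03172703]), np.int64(216))
```

```bash
python3 - <<'E'
from h import *
b=cal(-.0014,-.0008); g=b-[.0845,.0115]; print(b,g)
robot.move_straight([.46,g[1],.118],vel=.1)
hit=robot.move_straight([*g,.118],vel=.08,contact_N=8); robot.sleep(.5)
s=robot.sense(); T=s["tcp_pos"]; print(hit,s["t"],T,s["wrist_force"],s["gripper_force"])
for n in("scene","top"):
    f=snap(n); print(n,lens(f,n,T+[.0844,.0101,.008]),f["image"].shape)
    if n=="scene": cv2.imwrite('pics/fin.png',cv2.resize(f["image"][140:260,150:300,::-1],(750,600),interpolation=cv2.INTER_CUBIC))
    P=cloud(f); Z=P[...,2]+(.0015 if n=="scene" else .0002); h=cv2.cvtColor(f["image"],cv2.COLOR_RGB2HSV)
    m=(np.hypot(*(P[...,:2]-cal(.036,-.062)).transpose(2,0,1))<.03)&(h[...,0]>20)&(h[...,0]<35)&(h[...,1]>140)&(Z>.1)&(Z<.17); print(m.sum(),np.sort(Z[m]).round(4),P[m].mean(0))
E
```

```text
[ 0.64967526 -0.07322456] [ 0.56517526 -0.08472456]
False 23.0583 [ 0.56516231 -0.08471134  0.11800487] [ 0.0477552   0.52508711 -1.80306495] 58.42101216316223
scene (array([ 0.64944702, -0.07336185]), 32.76878356933594, np.float64(0.1273316134605012), array([-0.00611316, -0.00598754]), np.int64(458)) (384, 512, 3)
34 [0.1248 0.1249 0.1265 0.1269 0.127  0.1275 0.1275 0.1276 0.1276 0.1278
 0.1278 0.1279 0.128  0.1283 0.1288 0.1289 0.1289 0.1292 0.1293 0.1293
 0.1293 0.1293 0.1294 0.1294 0.1296 0.1298 0.1299 0.1299 0.1305 0.1307
 0.1308 0.1309 0.1312 0.1315] [ 0.67477486 -0.13424178  0.1272293 ]
top (array([ 0.6606814 , -0.07564324]), 30.337053298950195, np.float64(0.12789235289002376), array([-0.0983449 ,  0.02433965]), np.int64(61)) (384, 512, 3)
15 [0.1204 0.1231 0.124  0.1241 0.1242 0.1256 0.1265 0.1277 0.1279 0.1283
 0.1284 0.1293 0.1311 0.1355 0.1595] [ 0.67181744 -0.1407651   0.12883497]
```

View pics/fin.png

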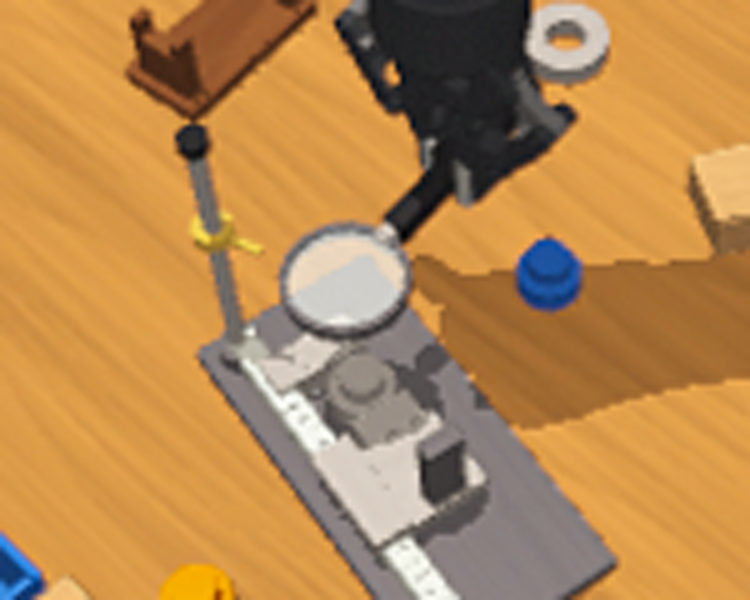

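The loupe is level over the bush at (362,385), clear of the pointer tip at (262,250). The lens is at about 0.126–0.127 m against the collar at about 0.127 m, so I'm handing in.

```bash
python3 -c "
from h import *
print(robot.close_job())"
```

```text
the job is handed in; nothing more can be done
None
```

The job is handed in, though no verdict came back: the jaw is shut firmly on the bush, and the loupe is held level over it with the lens within about 2 mm of the collar's height by camera, touching nothing.

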